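# Stand the long microscope pillar up against the board's stop

### The arm

A 6-joint arm with a two-finger parallel gripper is mounted at the origin on the work surface. World frame = base frame: x ahead of the robot, y to its left, z up, the work surface at z = 0. Lengths are in m, angles in rad, forces in N, time in s.
With the tool pointing down it reaches from about 0.375 to 0.975 m from the base axis. Payload 3.8 kg.
Tool frame: the origin (TCP) lies midway between the tips of the shut fingers; the grasp point (between the pads) lies 19 mm behind it; z points along the fingers, y is the direction in which the jaws open and shut (so a half turn about z gives the same grasp; the last joint's range is limited). The gripper opens to 85 mm and grips with 20 to 120 N. Pads are 22 mm wide; open, the fingers measure 114 mm over their backs; the gripper's body (76 mm by 85 mm) begins 54 mm behind the grasp point. The pads swing forward as they close: fully open they stand 13 mm farther back than shut.
Start: joints at [-1.278, 0.264, 1.604, -0, 1.274, -0.037], TCP at [0.219, -0.639, 0.231] pointing down, gripper open.
Joint ranges: [-2.63, 2.63], [-0.94, 2.18], [0.31, 2.57], [-1.31, 4.45], [0, 2.66], [-2.55, 2.55]. Speed limits (rad/s): [2.57, 2.57, 3.14, 3.14, 3.14, 3.14].

### API

Orientations are given as a rotation vector (axis times angle).
In Python, from workcell import bot gives the robot as it stands.
- The arm moves only by the tool drive_tool, never from a script. Its argument "deltas" is a list of rows, each an object with "hand": the opening, from 0 (shut) to 1 (fully open); "offset": the shift along the world's x, y, z in cm, a list of three; "angular": the turn, a rotation vector about the world's x, y, z in degrees, a list of three. A call has 1 to 8 rows; each row is the pose to reach, as a shift and turn from the pose commanded when the call began; what a row does not reach only later rows make up. A row lasts 1/8 s, in which the tool goes at most 62.5 mm and 10.7 degrees, less where a joint would pass 70% of its speed; a pose out of reach is approached as far as the arm can. A call with a gripper value outside its range is refused whole. The fingers move at their own pace and stop on an object; "force" is the grip in N (left out, the last holds). Time passes only in rows, so rows that repeat a pose let the fingers close. It gives the time, the measured TCP pose, the force and the opening at its end, in the units of the state.
- bot.read_state(): the state, without advancing time (a new reading comes with each control period).
- bot.read_camera(name): name is "side" or "top"; returns a dict with "frame" (400x640x3 uint8, blue, green, red), "mtx" (3x3 intrinsics, pixels), "R" (3x3) and "t" (3): a world point X has camera coordinates R X + t. Camera axes: x right, y down, z forward; pixel columns grow to the right and rows downward; lengths in m; the calibration is good to about 2 mm. A picture is of the moment at which its call begins. There is no depth.
- bot.finish_job(): hands the job in, once; it reports no verdict.
The state is a dict: "time": time; "q": joint angles; "joint_vel": joint speeds; "joint_torque": joint torques, N m; "tool_pos": TCP position; "tcp_rot": TCP orientation; "wrist_force": force on the tool from outside, world axes, zero at the start; "torque": the same for the moment, N m; "width": opening from 0.0 (shut) to 1.0 (fully open).
Only numpy, scipy, OpenCV 4.12 (cv2) and the standard library are available. Lean on these libraries where they do the work, as an engineer would, in place of code of your own. Each camera call takes 0.05 s, during which the arm holds its last target. There are 200 camera calls.

### The job

Two steel microscope pillars lie on the assembly board. Stand the longer one upright: butt its foot end against the raised stop, lift its other end, the foot staying down on the board by the stop, until it stands on its foot against the stop, and let go. Leave the short pillar lying where it is.

Things in the scene. Friction and masses are not known exactly. Their poses are not given: they have to be found in the camera images.
- pillar_center (a point): Middle (on the axis) of the long pillar: plain steel cylinder 38 mm in diameter, 170 mm long, 0.25 to 0.5 kg, flat ends; black foot end, thin dark groove 12 mm from the other end (head). x axis: from foot to head, which are 85 mm either side. It starts lying on the board, axis 19 mm above it. Held lightly by its sides near the head, it swivels between the fingers as it is raised.
- pillar_foot (a point): Centre of the long pillar's foot end face; same axes as pillar_center. At the start the foot points to the stop, square to it within about 6 degrees, with a gap of 15 to 35 mm between them.
- short_pillar_center (a point): Middle of the short pillar: same steel and 38 mm diameter, only 100 mm long, to be left alone. It lies on the board parallel to the long one, about 116 mm away between axes, on either side. A small loose dark collar, 34 mm wide and 14 mm tall, lies between the two near the stop. x axis: from foot to head.
- stop (a point): Middle of the stop's face, at board level. The stop is a fixed aluminium bar 16 mm thick along one edge of the board, 45 mm tall above the board, its vertical face 270 mm long. x axis: level, square to the face, pointing from the board into the stop; y along the face; z up. The board is a fixed slab with a blue mat on top, 300 x 270 mm, its surface 12 mm above the table.
There are look-alikes about, which are no part of the job. Leave any green look-alike of the part that bears short_pillar_center alone.

How it is judged:
On the way:
1. the long pillar is part-way up, its head lifted, while its foot is down on the board by the stop (angle between pillar_center's own x axis and vertical between 0.35 and 1.2 rad and x of pillar_foot in the frame of stop above -0.035 m and z of pillar_foot in the frame of stop below 0.035 m), for 0.2 s.
At the end, for the whole second after the job is handed in: The long pillar stands upright on its foot (within 10 degrees) on the board, its side no more than 20 mm from the stop's face (axis within 39 mm), let go and at rest; the short pillar still lies within 30 mm of where it was (angle between pillar_center's own x axis and vertical below 0.175 rad and z of pillar_foot in the frame of stop below 0.012 m and x of pillar_foot in the frame of stop between -0.039 and 0 m and linear speed of pillar below 0.05 m/s and angle between short_pillar_center's own x axis and vertical above 1.4 rad and distance of short_pillar_center from where it was at the start of the episode below 0.03 m); the robot touches nothing.
It fails at once if the short pillar is pushed more than 30 mm from its place (distance of short_pillar_center from where it was at the start of the episode above 0.03 m).
It also fails if it takes over 37 s, if anything falls off the work surface, if the arm or the gripper's body presses on something with over 40 N, if the wrist force passes 120 N, or if a joint passes its speed limit or range.

## Working session

There is one attempt and no reset: what is moved stays moved. The work goes in short steps, Python scripts to look and compute and a tool call to move; the robot and the scene stay as the last step left them, time stands still between calls to the robot, and variables do not carry over. Pictures are saved under pics/ and viewed, about 8 in all and at most 12, crops included, and the job is handed in when it is done.

Besides the shell and the picture viewer there is one more tool, called after "Request:" by a JSON object that holds its "name" and its "arguments", one argument or row to a line. drive_tool: Moves the arm, as the interface text tells. Its arguments: {"type":"object","properties":{"deltas":{"type":"array"},"force":{"type":"number"}},"required":["deltas"]}

```bash
mkdir -p pics; python3 - <<'E'
from workcell import bot
import cv2,pickle
d={}
for n in("top","side"):
    c=bot.read_camera(n);d[n]=c;cv2.imwrite(f"pics/{n}0.png",c["frame"])
    print(n,c["mtx"].tolist(),c["R"].round(4).tolist(),c["t"].round(4).tolist())
pickle.dump(d,open("c0.pkl","wb"))
print(bot.read_state())
E
```

```text
top [[417.97364032079633, 0.0, 317.52365428490634], [0.0, 417.97364032079633, 199.38967457192925], [0.0, 0.0, 1.0]] [[0.0072, -0.9997, 0.0254], [-0.9949, -0.0097, -0.1005], [0.1007, -0.0245, -0.9946]] [0.067, 0.4766, 0.7143]
side [[474.1238357753567, 0.0, 316.73549229763495], [0.0, 474.1238357753567, 209.08160756914296], [0.0, 0.0, 1.0]] [[-0.9837, -0.1798, 0.0038], [-0.1009, 0.5344, -0.8392], [0.1489, -0.8259, -0.5438]] [0.4717, 0.0471, 0.8497]
{'time': 0.1, 'q': array([-1.27790403e+00,  2.64722419e-01,  1.60526235e+00, -9.54427578e-06,
        1.27369355e+00, -3.69233466e-02]), 'joint_vel': array([ 0.00200142,  0.0003318 , -0.00283982,  0.00201741,  0.00164212,
        0.00047688]), 'joint_torque': array([ 7.47930480e-04, -5.16706395e+01, -3.68587911e+01,  4.53725318e-05,
        6.33823147e-03, -7.17179455e-05]), 'tool_pos': array([ 0.21839792, -0.6379832 ,  0.23004301]), 'tcp_rot': array([-3.09693207e+00, -5.15393207e-01,  4.32081303e-04]), 'wrist_force': array([ 0.3055052 , -0.20052131, -0.03519512]), 'torque': array([-0.00364946,  0.00028066, -0.0119077 ]), 'width': 0.9998566423988768}
```

View pics/top0.png

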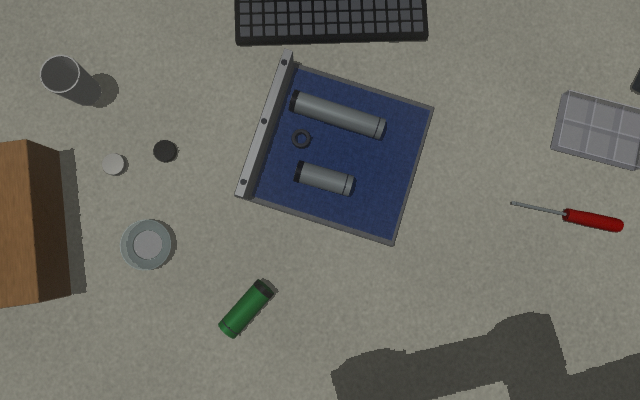

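View pics/side0.png

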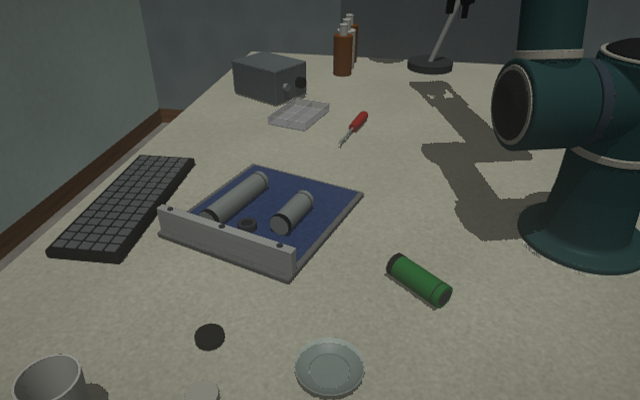

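The top view shows the stop running from (288,58) to (241,195). The long pillar has its black foot at about (293,102) and its head at about (382,129). The short pillar is at (300,171)–(350,185) and the collar at (301,138). In the side view the long pillar runs from (210,215) to (263,178). I'll zoom in on both for precise pixels.

```bash
python3 - <<'E'
import cv2,pickle
d=pickle.load(open("c0.pkl","rb"))
a=cv2.resize(d["top"]["frame"][45:205,230:440],None,fx=3.8,fy=3.8,interpolation=cv2.INTER_CUBIC)
b=cv2.resize(d["side"]["frame"][155:285,150:370],None,fx=3.6,fy=3.6,interpolation=cv2.INTER_CUBIC)
cv2.imwrite("pics/topz.png",cv2.convertScaleAbs(a,alpha=1.6));cv2.imwrite("pics/sidez.png",cv2.convertScaleAbs(b,alpha=1.6))
E
```

```text
(no output)
```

View pics/topz.png

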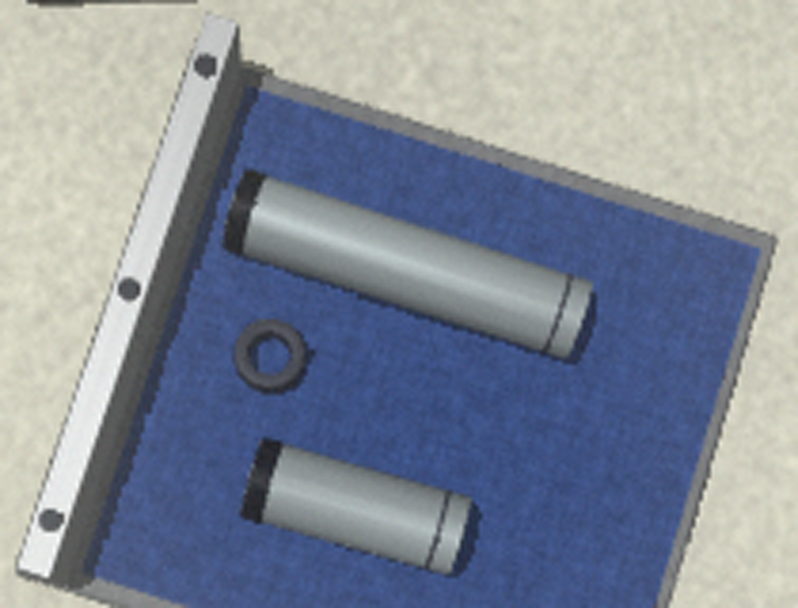

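View pics/sidez.png

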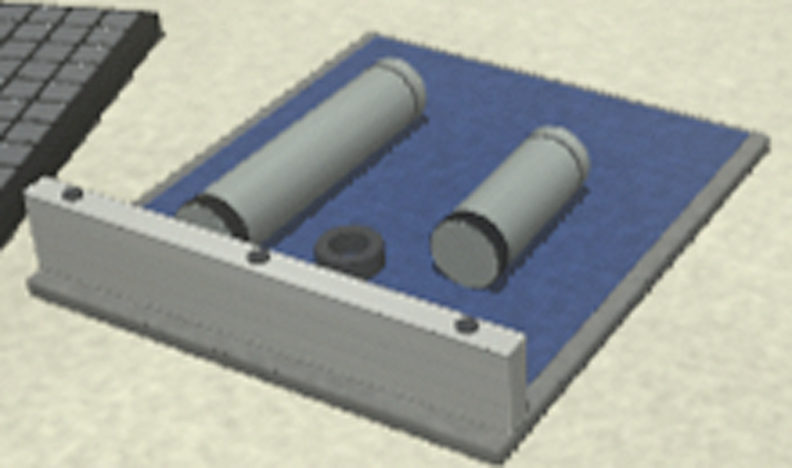

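```bash
cat > h.py <<'E'
import numpy as np,cv2
from scipy.optimize import least_squares
def P(c,X):
    Y=np.atleast_2d(X)@c["R"].T+c["t"]; return Y[:,:2]/Y[:,2:]@np.diag([c["mtx"][0,0],c["mtx"][1,1]])+c["mtx"][:2,2]
def ray(c,p): 
    o=-c["R"].T@c["t"]; return o,c["R"].T@np.linalg.inv(c["mtx"])@[p[0],p[1],1]
def atz(c,p,z):
    o,d=ray(c,p); return o+d*(z-o[2])/d[2]
def tri(l):
    A=0;b=0
    for c,p in l:
        o,d=ray(c,p);d=d/np.linalg.norm(d);M=np.eye(3)-np.outer(d,d);A=A+M;b=b+M@o
    return np.linalg.solve(A,b)
def hull(c,ctr,ax,L,r=.019):
    n=np.cross(ax,[.1,.2,.97]);n/=np.linalg.norm(n);m=np.cross(ax,n)
    a=np.linspace(0,2*np.pi,60)[:,None]
    ring=r*(np.cos(a)*n+np.sin(a)*m)
    return cv2.convexHull(P(c,np.vstack([ctr+ring+s*ax*L/2 for s in(-1,1)])).astype(np.float32))
def fit(obs,L,x0):
    def f(p):
        ax=np.array([np.cos(p[3]),np.sin(p[3]),0])
        return [cv2.pointPolygonTest(hull(c,p[:3],ax,L),(float(u),float(v)),True) for c,q in obs for u,v in q]
    s=least_squares(f,x0,diff_step=1e-4,loss="soft_l1"); return s.x,np.round(f(s.x),1)
E
python3 - <<'E'
from h import *
import pickle
d=pickle.load(open("c0.pkl","rb"));T,S=d["top"],d["side"]
t=lambda q:(np.array(q)+.5)/3.8+[230,45]-.5
s=lambda q:(np.array(q)+.5)/3.6+[150,155]-.5
for a,b in zip(t([(205,65),(129,289),(51,520)]),s([(72,193),(259,257),(467,325)])): print("hole",tri([(T,a),(S,b)]).round(4))
e=np.array([atz(T,p,.057) for p in t([(240,28),(50,578)])]);o=np.array([atz(T,p,.057) for p in t([(208,12),(17,570)])])
print("inner",e.round(4),"outer",o.round(4))
v=e[1]-e[0];print("len",np.linalg.norm(v));n=np.array([-v[1],v[0],0]);n/=np.linalg.norm(n)
if n@(o[0]-e[0])<0:n=-n
print("n into stop",n.round(4),"yaw",np.arctan2(n[1],n[0]),"thick",n@(o[0]-e[0]),n@(o[1]-e[1]))
x0=np.r_[(atz(T,(293,102),.031)+atz(T,(382,129),.031))/2,0]
a=atz(T,(382,129),.031)-atz(T,(293,102),.031);x0[3]=np.arctan2(a[1],a[0])
x,r=fit([(T,t([(245,170),(265,177),(420,222),(560,270),(594,283),(572,362),(545,352),(400,308),(260,258),(224,250),(233,208)])),
 (S,s([(197,195),(250,158),(320,108),(375,68),(424,85),(426,108),(380,150),(320,192),(255,237)]))],.17,x0)
print("pillar",x.round(4),r)
ax=np.array([np.cos(x[3]),np.sin(x[3]),0]);f=x[:3]-.085*ax;h=x[:3]+.085*ax
print("foot",f.round(4),"head",h.round(4),"gap",n@(e[0]-f),"angle deg",np.degrees(np.arccos(-n@ax)),np.cross(-n,ax)[2])
for z in (.026,):print("collar",atz(T,t([(270,355)])[0],z))
xs,r=fit([(T,t([(268,438),(280,443),(380,470),(474,497),(455,576),(400,565),(300,535),(243,518)]))],.1,np.r_[atz(T,(325,178),.031),x[3]])
print("short",xs.round(4),r)
st=n@e[0]; print("n.e",st)
E
```

```text
hole [0.7127 0.1326 0.0565]
hole [0.6074 0.1653 0.0554]
hole [0.502  0.1977 0.0557]
inner [[0.7303 0.1169 0.057 ]
 [0.4759 0.1973 0.057 ]] outer [[0.7377 0.1316 0.057 ]
 [0.4793 0.2118 0.057 ]]
len 0.2668490982576746
n into stop [ 0.3013  0.9535 -0.    ] yaw 1.2647757452433641 thick 0.016295734515938375 0.01493341962363161
pillar [ 0.6291  0.037   0.0276 -1.8812] [-0.6  0.7 -0.8 -0.3  0.  -1.3  0.2 -0.7  0.3 -0.7  0.2 -0.2  0.3  0.6
  0.8  0.4  0.1 -0.4  0.9  2.5]
foot [0.6551 0.1179 0.0276] head [ 0.6032 -0.044   0.0276] gap 0.02166200376410892 angle deg 0.2500371583832962 -0.004363957814705832
collar [0.58533706 0.10193913 0.026     ]
short [ 0.5099  0.0611  0.0481 -1.8429] [-0.1  0.3 -0.1 -0.1 -0.  -0.3  0.1  0.2]
n.e 0.33145093638934775
```

Hole heights triangulate to z≈0.056 (text 0.057). The free pillar axis height comes out at 0.028 (text 0.031), so the two views agree. The gap to the stop is about 21 mm and the pillar is square to it within 1°. Next I move above the head end.

Request:
{"name": "drive_tool", "arguments": {
  "deltas": [
    {"hand": 1, "offset": [3, 5, 0], "angular": [0, 0, 4]},
    {"hand": 1, "offset": [6, 9.5, 0], "angular": [0, 0, 8]},
    {"hand": 1, "offset": [9, 14.5, 0], "angular": [0, 0, 13]},
    {"hand": 1, "offset": [12.5, 19.5, 0], "angular": [0, 0, 17]},
    {"hand": 1, "offset": [16, 25, 0], "angular": [0, 0, 22]},
    {"hand": 1, "offset": [19.5, 30.5, 0], "angular": [0, 0, 27]},
    {"hand": 1, "offset": [23, 36, 0], "angular": [0, 0, 32]},
    {"hand": 1, "offset": [26, 41, 0], "angular": [0, 0, 36]}
  ],
  "force": 20
}}

```text
time: 1.1
tool_pos: [0.4771, -0.23, 0.231]
tcp_rot: [-2.786, -1.451, 0.0]
wrist_force: [0.5, -0.9, -0.8]
width: 1.0
```

Request:
{"name": "drive_tool", "arguments": {
  "deltas": [
    {"hand": 1, "offset": [3, 5, -1], "angular": [0, 0, 4]},
    {"hand": 1, "offset": [6, 9.5, -3], "angular": [0, 0, 8]},
    {"hand": 1, "offset": [9, 14.5, -6], "angular": [0, 0, 12]},
    {"hand": 1, "offset": [11.5, 18.5, -8], "angular": [0, 0, 15]},
    {"hand": 1, "offset": [13, 20.6, -10], "angular": [0, 0, 17.3]},
    {"hand": 1, "offset": [13, 20.6, -10], "angular": [0, 0, 17.3]},
    {"hand": 1, "offset": [13, 20.6, -10], "angular": [0, 0, 17.3]}
  ]
}}

```text
time: 1.98
tool_pos: [0.6062, -0.0263, 0.1312]
tcp_rot: [-2.539, -1.851, 0.001]
wrist_force: [0.3, 0.1, 0.1]
width: 1.0
```

```bash
python3 - <<'E'
from h import *
from workcell import bot
from scipy.spatial.transform import Rotation as Ro
s=bot.read_state();print(s["time"],s["tool_pos"],s["wrist_force"],s["width"]);print(Ro.from_rotvec(s["tcp_rot"]).as_matrix().round(3))
c=bot.read_camera("top")
cv2.imwrite("pics/t1.png",cv2.convertScaleAbs(cv2.resize(c["frame"][30:230,220:460],None,fx=3,fy=3,interpolation=cv2.INTER_CUBIC),alpha=1.5))
E
```

```text
1.975 [ 0.60620113 -0.02633027  0.13123256] [0.26766412 0.14582398 0.07413226] 1.0003665431402815
[[ 0.306  0.952 -0.001]
 [ 0.952 -0.306 -0.   ]
 [-0.001 -0.001 -1.   ]]
```

View pics/t1.png

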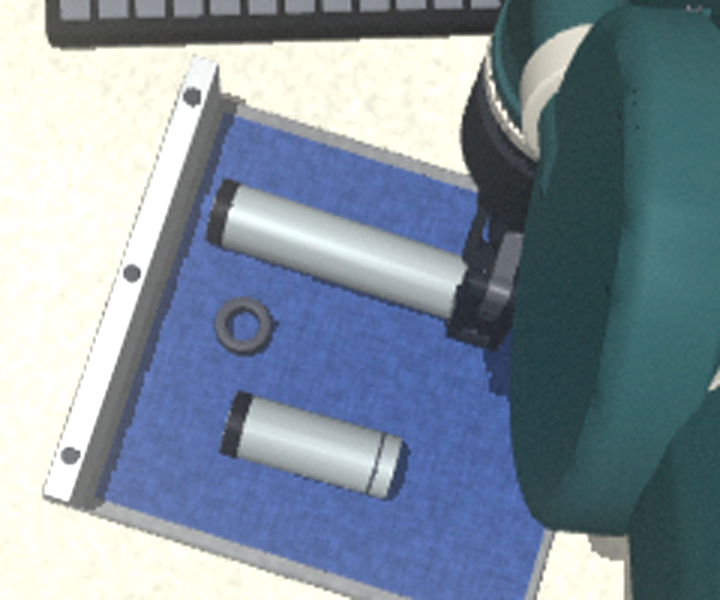

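The gripper is over the head end of the long pillar, with the jaws square across it, so I descend and grip lightly.

Request:
{"name": "drive_tool", "arguments": {
  "deltas": [
    {"hand": 1, "offset": [0.3, 0.3, -4], "angular": [0, 0, 0]},
    {"hand": 1, "offset": [0.3, 0.3, -8], "angular": [0, 0, 0]},
    {"hand": 1, "offset": [0.3, 0.3, -10.5], "angular": [0, 0, 0]},
    {"hand": 1, "offset": [0.3, 0.3, -11.5], "angular": [0, 0, 0]},
    {"hand": 0.6, "offset": [0.3, 0.3, -11.5], "angular": [0, 0, 0]},
    {"hand": 0.3, "offset": [0.3, 0.3, -11.5], "angular": [0, 0, 0]},
    {"hand": 0.3, "offset": [0.3, 0.3, -11.5], "angular": [0, 0, 0]},
    {"hand": 0.3, "offset": [0.3, 0.3, -11.5], "angular": [0, 0, 0]}
  ],
  "force": 20
}}

```text
time: 3.02
tool_pos: [0.6107, -0.0231, 0.018]
tcp_rot: [2.537, 1.85, 0.002]
wrist_force: [-1.5, 0.2, 6.0]
width: 0.438
```

Request:
{"name": "drive_tool", "arguments": {
  "deltas": [
    {"hand": 0.3, "offset": [0.15, 0.45, 0.15], "angular": [0, 0, 0]},
    {"hand": 0.3, "offset": [0.3, 0.95, 0.15], "angular": [0, 0, 0]},
    {"hand": 0.3, "offset": [0.45, 1.45, 0.15], "angular": [0, 0, 0]},
    {"hand": 0.3, "offset": [0.55, 1.7, 0.15], "angular": [0, 0, 0]},
    {"hand": 0.3, "offset": [0.55, 1.7, 0.15], "angular": [0, 0, 0]}
  ]
}}

```text
time: 3.65
tool_pos: [0.6155, -0.0056, 0.0181]
tcp_rot: [2.538, 1.851, 0.001]
wrist_force: [-0.5, -1.4, 4.1]
width: 0.438
```

Request:
{"name": "drive_tool", "arguments": {
  "deltas": [
    {"hand": 0.3, "offset": [0.06, 0.2, 0], "angular": [0, 0, 0]},
    {"hand": 0.3, "offset": [0.12, 0.4, 0], "angular": [0, 0, 0]},
    {"hand": 0.3, "offset": [0.12, 0.4, 0], "angular": [0, 0, 0]}
  ]
}}

```text
time: 4.03
tool_pos: [0.6165, -0.0025, 0.0181]
tcp_rot: [2.538, 1.851, -0.0]
wrist_force: [-1.4, -5.7, 4.9]
width: 0.436
```

Request:
{"name": "drive_tool", "arguments": {
  "deltas": [
    {"hand": 0.3, "offset": [0.06, 0.2, 0], "angular": [0, 0, 0]},
    {"hand": 0.3, "offset": [0.06, 0.2, 0], "angular": [0, 0, 0]}
  ]
}}

```text
time: 4.28
tool_pos: [0.6165, -0.0025, 0.0181]
tcp_rot: [2.536, 1.851, -0.005]
wrist_force: [-3.4, -12.0, 7.7]
width: 0.441
```

```bash
python3 - <<'E'
from h import *
from workcell import bot
c=bot.read_camera("top");a=cv2.resize(c["frame"][50:170,220:340],(400,400),interpolation=cv2.INTER_CUBIC)
c=bot.read_camera("side");b=cv2.resize(c["frame"][155:275,150:270],(400,400),interpolation=cv2.INTER_CUBIC)
cv2.imwrite("pics/t2.png",cv2.convertScaleAbs(np.hstack([a,b]),alpha=1.6))
E
```

```text
(no output)
```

View pics/t2.png

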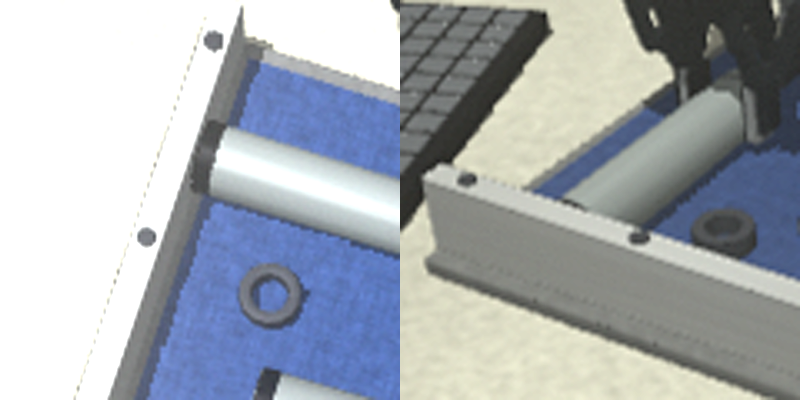

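The top crop shows the black foot face flush on the stop at (205,155), and the reaction rose to 12 N without further motion, so the pillar is butted. I now raise the head along the arc, first to 30°.

Request:
{"name": "drive_tool", "arguments": {
  "deltas": [
    {"hand": 0.3, "offset": [-0.12, -0.39, 0.6], "angular": [0, 0, 0]},
    {"hand": 0.3, "offset": [-0.12, -0.39, 1.3], "angular": [0, 0, 0]},
    {"hand": 0.3, "offset": [-0.12, -0.38, 2.6], "angular": [0, 0, 0]},
    {"hand": 0.3, "offset": [-0.08, -0.27, 3.8], "angular": [0, 0, 0]},
    {"hand": 0.3, "offset": [-0.02, -0.05, 5.0], "angular": [0, 0, 0]},
    {"hand": 0.3, "offset": [0.09, 0.29, 6.1], "angular": [0, 0, 0]},
    {"hand": 0.3, "offset": [0.22, 0.72, 7.2], "angular": [0, 0, 0]},
    {"hand": 0.3, "offset": [0.22, 0.72, 7.2], "angular": [0, 0, 0]}
  ]
}}

```text
time: 5.38
tool_pos: [0.6201, 0.0076, 0.0913]
tcp_rot: [2.537, 1.851, 0.003]
wrist_force: [0.3, 0.9, -2.8]
width: 0.436
```

```bash
python3 - <<'E'
from h import *
from workcell import bot
c=bot.read_camera("top");a=cv2.resize(c["frame"][40:200,220:380],(400,400),interpolation=cv2.INTER_CUBIC)
c=bot.read_camera("side");b=cv2.resize(c["frame"][110:270,140:300],(400,400),interpolation=cv2.INTER_CUBIC)
cv2.imwrite("pics/t3.png",cv2.convertScaleAbs(np.hstack([a,b]),alpha=1.6))
E
```

```text
(no output)
```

View pics/t3.png

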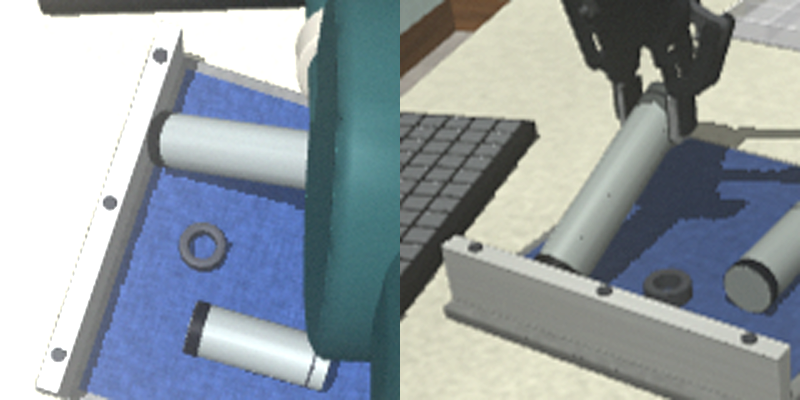

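The pillar is at about 30°. Its foot is down at the stop ((160,135) top crop, (560,265) side crop) and it swivels freely in the pads. I continue to 60°.

Request:
{"name": "drive_tool", "arguments": {
  "deltas": [
    {"hand": 0.3, "offset": [0.17, 0.52, 1.0], "angular": [0, 0, 0]},
    {"hand": 0.3, "offset": [0.37, 1.16, 1.9], "angular": [0, 0, 0]},
    {"hand": 0.3, "offset": [0.59, 1.88, 2.8], "angular": [0, 0, 0]},
    {"hand": 0.3, "offset": [0.84, 2.68, 3.5], "angular": [0, 0, 0]},
    {"hand": 0.3, "offset": [1.12, 3.57, 4.2], "angular": [0, 0, 0]},
    {"hand": 0.3, "offset": [1.43, 4.53, 4.75], "angular": [0, 0, 0]},
    {"hand": 0.3, "offset": [1.43, 4.53, 4.75], "angular": [0, 0, 0]}
  ]
}}

```text
time: 6.35
tool_pos: [0.6341, 0.054, 0.1378]
tcp_rot: [2.537, 1.852, 0.003]
wrist_force: [-0.6, -0.8, -3.1]
width: 0.433
```

Request:
{"name": "drive_tool", "arguments": {
  "deltas": [
    {"hand": 0.3, "offset": [0.32, 1.03, 0.45], "angular": [0, 0, 0]},
    {"hand": 0.3, "offset": [0.66, 2.11, 0.8], "angular": [0, 0, 0]},
    {"hand": 0.3, "offset": [1.02, 3.24, 1.03], "angular": [0, 0, 0]},
    {"hand": 0.3, "offset": [1.39, 4.43, 1.15], "angular": [0, 0, 0]},
    {"hand": 0.3, "offset": [1.77, 5.64, 1.15], "angular": [0, 0, 0]},
    {"hand": 0.3, "offset": [2.0, 6.4, 1.1], "angular": [0, 0, 0]},
    {"hand": 0.3, "offset": [2.16, 6.87, 1.05], "angular": [0, 0, 0]},
    {"hand": 0.3, "offset": [2.16, 6.87, 1.05], "angular": [0, 0, 0]}
  ]
}}

```text
time: 7.35
tool_pos: [0.6548, 0.1215, 0.1473]
tcp_rot: [-2.538, -1.851, 0.001]
wrist_force: [-0.3, -0.7, -3.3]
width: 0.429
```

```bash
python3 - <<'E'
from h import *
from workcell import bot
import pickle
d={n:bot.read_camera(n) for n in("top","side")};pickle.dump(d,open("c4.pkl","wb"))
a=cv2.resize(d["top"]["frame"][40:180,220:360],(400,400),interpolation=cv2.INTER_CUBIC)
b=cv2.resize(d["side"]["frame"][90:230,140:280],(400,400),interpolation=cv2.INTER_CUBIC)
cv2.imwrite("pics/t4.png",cv2.convertScaleAbs(np.hstack([a,b]),alpha=1.6))
E
```

```text
(no output)
```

View pics/t4.png

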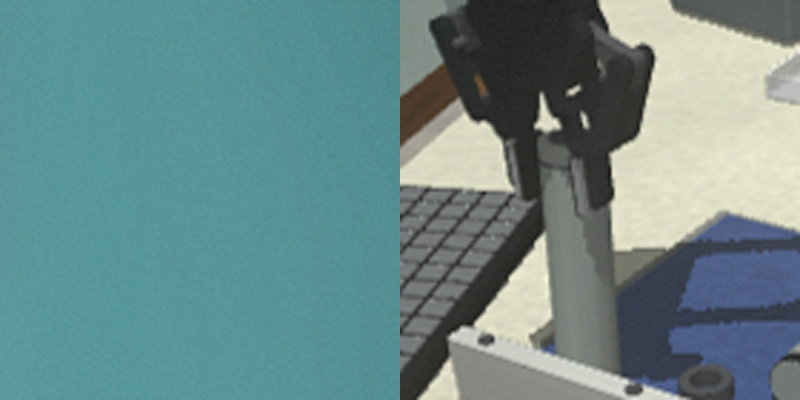

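The side crop shows the pillar standing about upright in the fingers, head at (555,140). The gripper still carries about 3 N, so I lower to seat the foot.

Request:
{"name": "drive_tool", "arguments": {
  "deltas": [
    {"hand": 0.3, "offset": [0, 0, -0.1], "angular": [0, 0, 0]},
    {"hand": 0.3, "offset": [0, 0, -0.2], "angular": [0, 0, 0]},
    {"hand": 0.3, "offset": [0, 0, -0.2], "angular": [0, 0, 0]}
  ]
}}

```text
time: 7.82
tool_pos: [0.6552, 0.1212, 0.1464]
tcp_rot: [2.539, 1.85, 0.001]
wrist_force: [-0.1, -1.2, -0.5]
width: 0.431
```

Request:
{"name": "drive_tool", "arguments": {
  "deltas": [
    {"hand": 0.3, "offset": [0, 0, -0.1], "angular": [0, 0, 0]},
    {"hand": 0.3, "offset": [0, 0, -0.2], "angular": [0, 0, 0]},
    {"hand": 0.3, "offset": [0, 0, -0.2], "angular": [0, 0, 0]}
  ]
}}

```text
time: 8.2
tool_pos: [0.6562, 0.1217, 0.1461]
tcp_rot: [2.538, 1.85, 0.005]
wrist_force: [-1.4, 0.4, 5.5]
width: 0.437
```

```bash
python3 - <<'E'
from h import *
from workcell import bot
s=bot.read_state();print(s["tool_pos"],s["wrist_force"],s["torque"])
c=bot.read_camera("side");im=cv2.resize(c["frame"][90:270,120:300],(590,590),interpolation=cv2.INTER_CUBIC);im=cv2.convertScaleAbs(im,alpha=1.6)
n=np.array([.30,.954,0]);g=s["tool_pos"].copy();ctr=np.array([g[0],g[1],.097])
for th,col in((0,(0,0,255)),(-8,(0,255,255)),(8,(0,255,0))):
    ax=np.sin(np.radians(th))*n+np.cos(np.radians(th))*np.array([0,0,1]);h=np.array([g[0],g[1],.161])
    q=(hull(c,h-.064*ax,ax,.17).reshape(-1,2)-[120,90])*590/180
    cv2.polylines(im,[q.astype(int)],True,col,1)
cv2.imwrite("pics/t5.png",im)
E
```

```text
[0.6561679  0.1217038  0.14610404] [-1.4236712   0.36087773  5.50230648] [-0.09530159  0.60593367 -0.03259083]
```

View pics/t5.png

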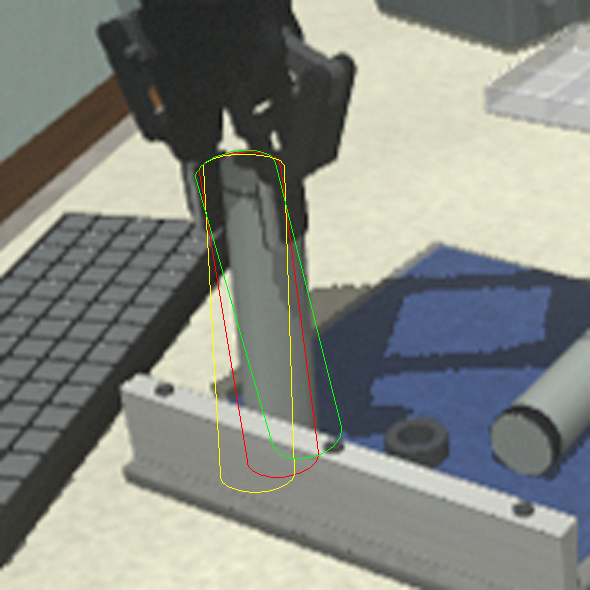

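The outlines suggest the pillar is upright within about 4°, and the force turned to +5.5 N, so the foot is seated. I relieve the press and open gently.

Request:
{"name": "drive_tool", "arguments": {
  "deltas": [
    {"hand": 0.3, "offset": [0, 0, 0.15], "angular": [0, 0, 0]},
    {"hand": 0.3, "offset": [0, 0, 0.15], "angular": [0, 0, 0]},
    {"hand": 0.47, "offset": [0, 0, 0.15], "angular": [0, 0, 0]},
    {"hand": 0.5, "offset": [0, 0, 0.15], "angular": [0, 0, 0]},
    {"hand": 0.55, "offset": [0, 0, 0.15], "angular": [0, 0, 0]},
    {"hand": 0.65, "offset": [0, 0, 0.15], "angular": [0, 0, 0]},
    {"hand": 0.85, "offset": [0, 0, 0.15], "angular": [0, 0, 0]},
    {"hand": 1, "offset": [0, 0, 0.15], "angular": [0, 0, 0]}
  ]
}}

```text
time: 9.25
tool_pos: [0.655, 0.1213, 0.1453]
tcp_rot: [-2.538, -1.851, 0.0]
wrist_force: [0.3, -0.2, 0.1]
width: 1.001
```

```bash
python3 - <<'E'
from h import *
from workcell import bot
s=bot.read_state();print(s["tool_pos"],s["wrist_force"],s["width"])
c=bot.read_camera("side");im=cv2.resize(c["frame"][90:270,120:300],(500,500),interpolation=cv2.INTER_CUBIC)
cv2.imwrite("pics/t6.png",cv2.convertScaleAbs(im,alpha=1.6))
E
```

```text
[0.65497266 0.12126925 0.1452632 ] [ 0.25577997 -0.20028245  0.1488434 ] 1.0014493471610397
```

View pics/t6.png

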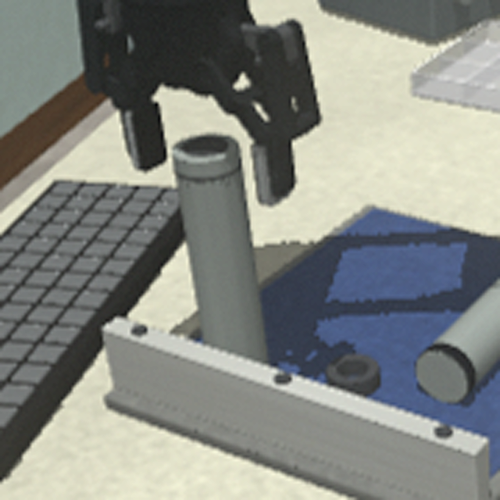

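The pillar stands free at about (210,150)–(235,355) with the jaws open clear of it. I retract straight up.

Request:
{"name": "drive_tool", "arguments": {
  "deltas": [
    {"hand": 1, "offset": [0, 0, 1], "angular": [0, 0, 0]},
    {"hand": 1, "offset": [0, 0, 3], "angular": [0, 0, 0]},
    {"hand": 1, "offset": [0, 0, 6], "angular": [0, 0, 0]},
    {"hand": 1, "offset": [0, 0, 9], "angular": [0, 0, 0]},
    {"hand": 1, "offset": [0, 0, 12], "angular": [0, 0, 0]},
    {"hand": 1, "offset": [-2, -6, 13], "angular": [0, 0, 0]},
    {"hand": 1, "offset": [-4, -12, 13], "angular": [0, 0, 0]},
    {"hand": 1, "offset": [-6, -18, 13], "angular": [0, 0, 0]}
  ]
}}

```text
time: 10.3
tool_pos: [0.596, -0.0574, 0.278]
tcp_rot: [2.535, 1.851, 0.004]
wrist_force: [0.9, 0.5, -0.0]
width: 1.004
```

Request:
{"name": "drive_tool", "arguments": {
  "deltas": [
    {"hand": 1, "offset": [-2, -6, 0], "angular": [0, 0, 0]},
    {"hand": 1, "offset": [-4, -12, 0], "angular": [0, 0, 0]},
    {"hand": 1, "offset": [-4, -12, 0], "angular": [0, 0, 0]}
  ]
}}

```text
time: 10.68
tool_pos: [0.555, -0.18, 0.2775]
tcp_rot: [2.541, 1.842, 0.001]
wrist_force: [0.2, 0.5, -0.5]
width: 0.997
```

```bash
python3 - <<'E'
from h import *
from workcell import bot
T=bot.read_camera("top");S=bot.read_camera("side");ims=[]
for c,(y,x,w) in((T,(40,220,160)),(S,(110,120,180))):
    k=400/w;im=cv2.convertScaleAbs(cv2.resize(c["frame"][y:y+w,x:x+w],(400,400),interpolation=cv2.INTER_CUBIC),alpha=1.6)
    q=(hull(c,np.array([.655,.1225,.097]),np.array([0,0,1.]),.17).reshape(-1,2)-[x,y])*k
    cv2.polylines(im,[q.astype(int)],True,(0,0,255),1);ims.append(im)
cv2.imwrite("pics/t7.png",np.hstack(ims))
print(bot.read_state()["time"])
E
```

```text
10.775
```

View pics/t7.png

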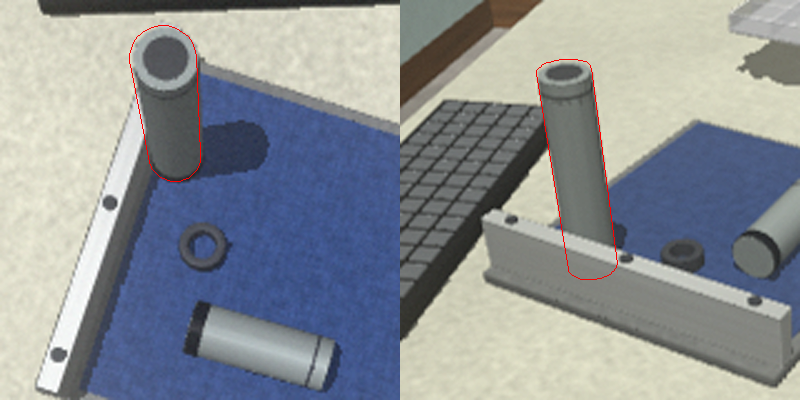

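The outline of a vertical pillar touching the stop matches both views within a pixel or two, top at (162,58) in the left crop and (566,72) in the right. The short pillar and collar have not moved. I hand in the job.

```bash
python3 -c "
from workcell import bot
print(bot.finish_job())"
```

```text
the job is handed in; nothing more can be done
None
```

The long pillar now stands upright on its foot against the stop, released, and I handed the job in at about 10.8 s of the 37 s allowed. I gripped it near the head at 20 N and slid it until the foot touched the stop, where the reaction rose to 12 N with no further motion. I then raised the head along an arc with the foot down by the stop, lowered the pillar until its foot took the load, opened the jaws and backed away.

**Final checks:**
- **Upright and placed:** the outline of a vertical pillar about 19 mm from the stop's face matches both camera views within a pixel or two.
- **Short pillar and collar:** they look unmoved in the pictures; I did not measure their positions again.
- **Robot clear:** the wrist force was near zero after release, and the gripper was well away.

**Checks that disagreed:**
- **Axis height:** my first free fit put the long pillar's axis at 28 mm against the stated 31 mm, so I used 31 mm. A top-view-only fit of the short pillar gave an unrealistic height (48 mm), which I ignored.
- **Tilt before release:** while still gripped, the pillar looked up to about 4° off vertical. It settled upright once let go.

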